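Put the gauge plate away and screw its canister shut

TASK

Slide the taller steel gauge plate up out of the slotted rack and stand it upright in the bench canister, in the slot between the two ribs, lowering it all the way to the bottom before you let go. Then swing the hinged lid over until it is fully shut, and only then screw its cap clockwise (about a quarter turn) to the stop. Leave the short plate in the rack and do not disturb the bottle or the wrench.

Things in the scene. Friction and masses are not known exactly. Their poses are not given: they have to be found in the camera images.
- can: Grey round canister fixed to the bench: outer diameter 110 mm, inner 102 mm, rim 95 mm high. Origin at the centre of its underside, z up, +x towards the lid's hinge (roughly away from the robot). Inner floor at z = 6 mm. Inside, two ribs run along x, 84 mm long, 5 mm thick, tops at z = 46 mm, leaving a slot 16 mm wide between them along y = 0.
- can_slot (a point): Middle of the slot's floor in the canister (6 mm above the bench); axes as can.
- can_hinge (a point): Middle of the lid's hinge line, at the rim (95 mm above the bench), 60 mm from the canister's axis; the hinge line runs along this point's y. Axes as can.
- lid (a joint): Lid angle, rad: 0 is fully shut (level on the rim), about 2 is swung back past upright, 2.25 is its stop. The hinge is stiff: the lid stays where it is left; about 3 N at the tab moves it. Steel disc 114 mm across and 6 mm thick, its centre 60 mm from the hinge.
- lid_tab (a point): Grip point in the middle of the straight tab on the lid's edge farthest from the hinge, 138 mm from the hinge line, 7 mm above the lid's underside. Tab: 12 mm thick along y (parallel to the hinge line), 14 mm high, 36 mm long. Turns with the lid; point x points along the lid to the hinge, z to the lid's top side.
- cap (a joint): Turn of the screw cap on the lid, rad: 0 is loose, grows clockwise seen from above the shut lid, stop (tight) at 1.6.
- cap_grip (a point): Middle of the upright grip bar on the black round cap (96 mm across, 14 mm high, captive on top of the lid, coaxial). Bar: 70 mm long (point x), 14 mm thick (y), 26 mm high; the point is 16 mm above the cap's face, 10 mm below the bar's top; with the lid shut, on the canister's axis 131 mm above the bench. At turn 0 the bar lies along the canister's x.
- rack: Aluminium slotted rack fixed to the bench, 90 x 150 x 32 mm. Origin at the centre of its underside. Three slots along its x, 63 mm long, 9 mm wide, 25 mm deep, at y = -50, 0 and 50 mm.
- plate: The taller steel gauge plate, standing in one slot of the rack: 60 mm wide (x), 6 mm thick (y), 76 mm high (z), about 0.2 kg. Origin at the middle of its lower edge, which starts 7 mm above the bench; its top edge stands 51 mm above the rack.
- short_plate: The shorter steel plate in another slot of the rack: 60 x 6 x 52 mm, origin at the middle of its lower edge. Leave it where it is.
- bottle: Loose grey bottle, 60 mm diameter, 150 mm high, origin under its centre. Bystander.
- wrench: Loose wrench lying flat on the bench nearer the robot, origin on the bench under its middle. Bystander.
Mind the look-alikes: they are no part of the job. What is shaped like the plate but blue or pink is not meant.

How it is judged:
By the outcome, as a careful person would: the job done as asked, in the order asked, and still so for the second after the job is handed in, with the robot touching nothing.
It also fails if it takes over 72 s, if anything falls off the work surface, if the arm or the gripper's body presses on something with over 40 N, if the wrist force passes 120 N, or if a joint passes its speed limit or range.

ROBOT

A 7-joint arm with a two-finger parallel gripper is mounted at the origin on the work surface. World frame = base frame: x ahead of the robot, y to its left, z up, the work surface at z = 0. Lengths are in m, angles in rad, forces in N, time in s.
With the tool pointing down it reaches from about 0.4 to 0.85 m from the base axis. Payload 10.4 kg.
Tool frame: the origin (TCP) lies midway between the tips of the shut fingers; the grasp point (between the pads) lies r.grip_point_offset behind it (r.grip_point_offset is the distance from the TCP to the grasp point, in m); z points along the fingers, y is the line along which they close (so a half turn about z gives the same grasp; the last joint's range is limited). The gripper opens to 87 mm and grips with 3 to 60 N. Pads are 19 mm wide; open, the fingers measure 117 mm over their backs; the gripper's body (75 mm by 190 mm) begins 51 mm behind the grasp point.
Start: joints at [-1.151, 0.332, -0.065, 1.46, 0.022, 1.35, -0.088], TCP at [0.268, 0.565, 0.223] pointing down, gripper open.
Joint ranges: [-2.6, 2.6], [-0.5, 2.12], [-1.47, 1.34], [0.16, 2.42], [-1.27, 4.41], [0.06, 2.06], [-2.6, 2.6]. Speed limits (rad/s): [2.22, 2.22, 2.79, 2.79, 3.14, 3.14, 3.14].

INTERFACE

Orientations are given as a unit quaternion [x, y, z, w].
In Python, from bench import r gives the robot as it stands.
- The arm moves only by the tool play_rows, never from a script. Its arguments are lists of equal length, an entry for each row: "claw": the closure, from 0 (fully open) to 1 (shut); "delta_pos": the shift along the tool's x, y, z scaled (see below), a list of three; "delta_rot": the turn, a rotation vector about the tool's x, y, z scaled (see below), a list of three. A call has 1 to 8 rows; each row shifts and turns the commanded pose from where the row before left it, along the tool's axes as they then stand; what a row does not reach is not made up. The controller multiplies each number of a shift by 200 mm and each number of a turn by pi rad. A row lasts 1/10 s, in which the tool goes at most 50 mm and 8.59 degrees, less where a joint would pass 70% of its speed; a pose out of reach is approached as far as the arm can. A call with a number of a shift or a turn outside -1 to 1 is refused whole. A call with a gripper value outside its range is refused whole. The fingers move at their own pace and stop on an object; "squeeze" is the grip in N (left out, the last holds). Time passes only in rows, so rows that do not move let the fingers close. It gives the time, the measured TCP pose, the force, the opening and the grip force at its end, in the units of the state.
- r.read_state(): the state, without advancing time (a new reading comes with each control period).
- r.camera(name): name is "side" or "top"; returns a dict with "pixels" (400x640x3 uint8, red, green, blue), "camera_matrix" (3x3 intrinsics, pixels), "cam_to_world" (4x4, takes a point from camera to world coordinates). Camera axes: x right, y up, looking along -z (the intrinsics and any distortion apply to the point x, -y, -z); pixel columns grow to the right and rows downward; lengths in m; the calibration is good to about 2 mm. A picture is of the moment at which its call begins. There is no depth.
- r.close_job(): hands the job in; it is judged then, once.
The state is a dict: "time": time; "joint_positions": joint angles; "joint_vel": joint speeds; "joint_torque": joint torques, N m; "ee_pos": TCP position; "eef_rot": TCP orientation; "ft_force": force on the tool from outside, world axes, zero at the start; "torque": the same for the moment, N m; "width": finger opening in m; "grip_force": force on a finger pad.
Only numpy, scipy, OpenCV 4.12 (cv2) and the standard library are available. Lean on these libraries where they do the work, as an engineer would, in place of code of your own. Each camera call takes 0.05 s, during which the arm holds its last target. There are 200 camera calls.

## Working session

There is one attempt and no reset: what is moved stays moved. The work goes in short steps, Python scripts to look and compute and a tool call to move; the robot and the scene stay as the last step left them, time stands still between calls to the robot, and variables do not carry over. Pictures are saved under pics/ and viewed, at most 10 in all, crops included, and the job is handed in when it is done.

Besides the shell and the picture viewer there is one more tool, called after "Emit:" as name(argument=value, ...) on one line, values as JSON. play_rows: Moves the arm, as the interface text tells. Shifts and turns lie within -1 to 1; 1 stands for 200 mm of shift or pi rad of turn. Its arguments: {"type":"object","properties":{"claw":{"type":"array"},"delta_pos":{"type":"array"},"delta_rot":{"type":"array"},"squeeze":{"type":"number"}},"required":["claw","delta_pos","delta_rot"]}

```bash
mkdir -p pics
python3 - <<'E'
from bench import r
import cv2,numpy as np
np.set_printoptions(precision=4,suppress=True)
for n in("side","top"):
    c=r.camera(n); cv2.imwrite(f"pics/{n}0.png",c["pixels"][:,:,::-1]); print(n,c["camera_matrix"],c["cam_to_world"],[k for k in c])
print(r.read_state(), r.grip_point_offset)
E
```

```text
side [[399.5759   0.     328.6136]
 [  0.     399.5759 204.3102]
 [  0.       0.       1.    ]] [[ 0.9968  0.0493 -0.0637  0.5482]
 [-0.0804  0.6495 -0.7561 -0.5584]
 [ 0.004   0.7588  0.6513  0.5723]
 [ 0.      0.      0.      1.    ]] ['pixels', 'camera_matrix', 'cam_to_world']
top [[486.1389   0.     317.3008]
 [  0.     486.1389 208.9034]
 [  0.       0.       1.    ]] [[-0.0173  0.9881 -0.1529  0.4434]
 [-0.9997 -0.0143  0.0208 -0.0279]
 [ 0.0184  0.1533  0.988   1.0498]
 [ 0.      0.      0.      1.    ]] ['pixels', 'camera_matrix', 'cam_to_world']
{'time': 0.1, 'joint_positions': array([-1.1506,  0.3328, -0.0647,  1.4608,  0.0216,  1.3499, -0.0885]), 'joint_vel': array([ 0.0007, -0.0004, -0.0012, -0.004 , -0.0009,  0.001 , -0.0005]), 'joint_torque': array([  0.0014, -62.4551,   0.0246, -39.0718,  -0.0614,   0.0367,
         0.0001]), 'ee_pos': array([0.2677, 0.5644, 0.2218]), 'eef_rot': array([ 0.2196,  0.9756, -0.0006, -0.0001]), 'ft_force': array([ 0.0114, -0.5459,  0.1587]), 'torque': array([-0.0047,  0.0126, -0.0143]), 'grip_force': 0.0, 'width': 0.08706586995332347} 0.0187
```

View pics/side0.png

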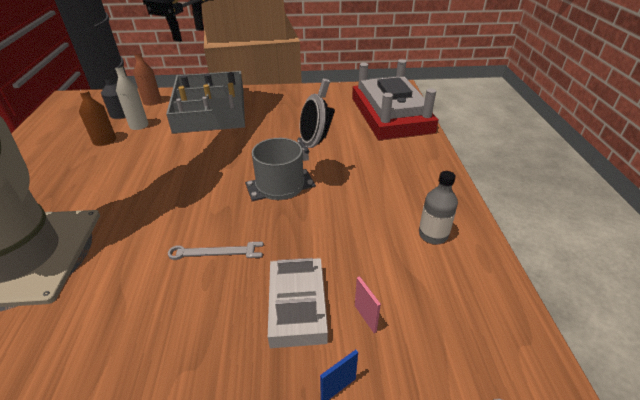

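View pics/top0.png

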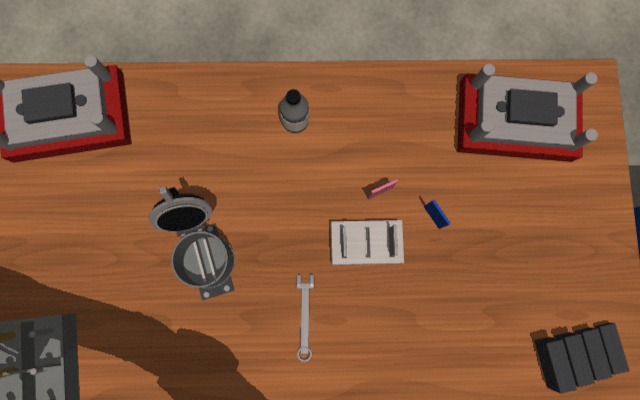

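The side view shows the rack at (297,300) with one plate near the camera (297,312) and one further off (296,267). The canister is at (278,168), with its lid open behind it at (315,120). In the top view the rack's plates are at (343,240) and (392,240), the canister is at (203,260), and the pink and blue decoys are at (382,188) and (437,214).

Either rack plate could be the one meant, so I'll enlarge the rack in both views to compare them.

Run:
```python
import cv2,numpy as np
a=cv2.imread("pics/side0.png")[250:355,255:340]; b=cv2.imread("pics/top0.png")[210:275,320:415]
a=cv2.resize(a,None,fx=5.5,fy=5.5,interpolation=cv2.INTER_CUBIC)[:577]
b=cv2.resize(b,(330,226),interpolation=cv2.INTER_CUBIC)
o=np.zeros((577,a.shape[1]+330,3),np.uint8);o[:,:a.shape[1]]=a;o[:226,a.shape[1]:]=b
cv2.imwrite("pics/rack.png",o)
a=cv2.imread("pics/side0.png")[70:205,235:345]; b=cv2.imread("pics/top0.png")[170:305,140:245]
cv2.imwrite("pics/can.png",np.hstack([cv2.resize(a,None,fx=3.7,fy=4.4,interpolation=2),cv2.resize(b,None,fx=3.7,fy=4.4,interpolation=2)]))
```

```text
(no output)
```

View pics/rack.png

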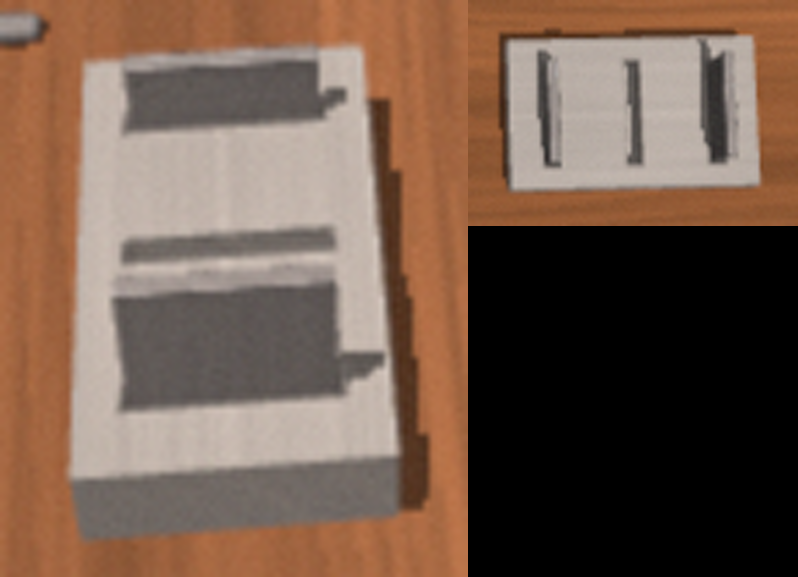

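View pics/can.png

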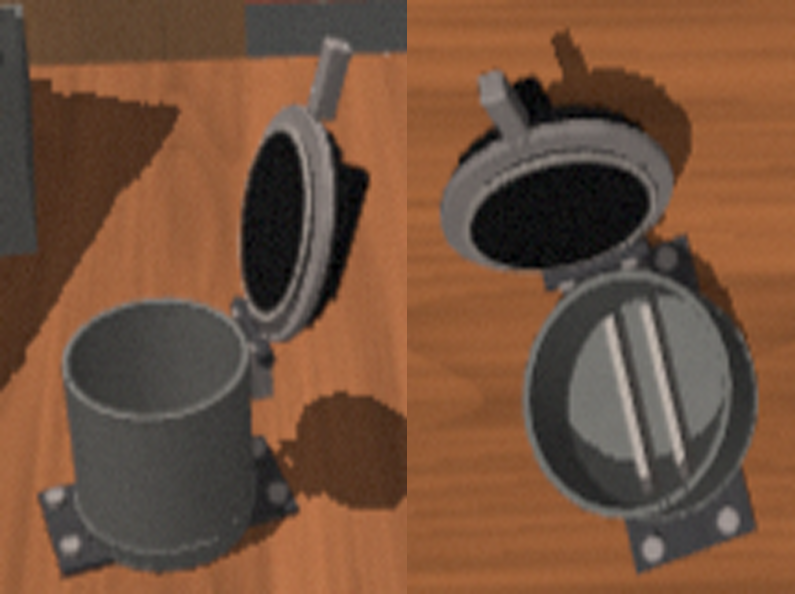

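The enlarged crop settles it. The near plate (side (297,312), top (392,240), low y) stands about twice as far out of the rack as the other one (side (296,267), top (343,240)). That makes it the taller steel plate, and the pink and blue ones outside the rack are decoys. The canister crop shows the ribs running towards the hinge, and the lid leaning back with its tab tip at side (326,80) and top (163,189). Next I'll fit the poses.

```bash
cat > h.py <<'E'
from bench import r
import numpy as np, cv2
from scipy.optimize import least_squares
from scipy.spatial.transform import Rotation as R
np.set_printoptions(precision=4,suppress=True)
K={"side":np.array([[399.5759,0,328.6136],[0,399.5759,204.3102],[0,0,1]]),"top":np.array([[486.1389,0,317.3008],[0,486.1389,208.9034],[0,0,1]])}
def cams():
    o={}
    for n in("side","top"):
        c=r.camera(n); o[n]=(c["camera_matrix"],c["cam_to_world"],c["pixels"])
    return o
def proj(c,P):
    P=np.atleast_2d(P); q=(P-c[1][:3,3])@c[1][:3,:3]; q=q*[1,-1,-1]
    p=q@c[0].T; return p[:,:2]/p[:,2:]
def T(x,y,yaw,P):
    return R.from_euler("z",yaw).apply(np.atleast_2d(P))+[x,y,0]
E
python3 - <<'E'
from h import *
C=cams()
S,Tp=C["side"],C["top"]
a,b,h=.045,.075,.032
# near y=-b ; left(side)=-x
rs=np.array([[270.3,261.3],[320.8,258.5],[327.4,333.3],[267.9,336.9],[269.9,347.8],[327,343.1]])-[.4,.4]
Ps=[[-a,b,h],[a,b,h],[a,-b,h],[-a,-b,h],[-a,-b,0],[a,-b,0]]
rt=np.array([[331.5,220.9],[401.5,220.4],[404,263.2],[332.7,264.1]])-[.35,.35]
Pt=[[a,b,h],[a,-b,h],[-a,-b,h],[-a,b,h]]
f=lambda p:np.r_[(proj(S,T(*p,Ps))-rs).ravel(),(proj(Tp,T(*p,Pt))-rt).ravel()]
s=least_squares(f,[.45,-.15,0]);print("rack",s.x,s.fun.round(1))
# plate tall at y=-50: top corners
for y,zt in((-.05,.083),(.05,.059)):
  print("plate top side",proj(S,T(*s.x,[[-.03,y-.003,zt],[.03,y-.003,zt],[.03,y+.003,zt],[-.03,y+.003,zt]])).round(1).tolist())
  print("plate top top",proj(Tp,T(*s.x,[[-.03,y-.003,zt],[.03,y-.003,zt],[.03,y+.003,zt],[-.03,y+.003,zt]])).round(1).tolist())
# can
t=np.linspace(0,2*np.pi,400); rim=np.c_[.055*np.cos(t),.055*np.sin(t),0*t+.095]
ext=lambda q:np.array([q[:,0].min(),q[:,0].max(),q[:,1].min(),q[:,1].max()])
es=np.array([252.0,303.4,137.7,164.8])-.3; et=np.array([171.6,234.6,231.4,288.2])-.3
ribs=np.array([[194.3,242.3],[205.1,281.4],[204.3,239.3],[215.1,277.3]])-.4
def g(p):
    q=proj(Tp,T(*p[:3],[[.042,.0105,.046],[-.042,.0105,.046],[.042,-.0105,.046],[-.042,-.0105,.046]]))
    th=p[3]; tip=[.06-.156*np.cos(th)-.007*-np.sin(th)*-1*-1*0,0,.095]
    # lid frame: u along lid away from hinge, n = top side normal
    u=np.array([-np.cos(th),0,np.sin(th)]); n=np.array([np.sin(th),0,np.cos(th)])
    P=np.array([.06,0,.095])+.156*u+.007*n
    return np.r_[ext(proj(S,T(*p[:3],rim)))-es,ext(proj(Tp,T(*p[:3],rim)))-et,(q-ribs).ravel(),(proj(S,T(*p[:3],P))-[326.4,80.2]).ravel(),(proj(Tp,T(*p[:3],P))-[163,188.6]).ravel()]
s=least_squares(g,[.45,.2,.25,1.9],loss="soft_l1");print("can",s.x,s.fun.round(1)if 0 else g(s.x).round(1))
E
```

```text
rack [ 0.5297 -0.1523  0.0011] [ 0.2 -0.   0.1 -0.2  0.1 -0.5 -0.3  0.1 -0.3  0.5  0.5  0.9 -0.5  0.5
  0.3 -0.2 -0.3 -0.3 -0.7  0.1]
plate top side [[274.7, 303.3], [315.8, 300.6], [315.6, 297.3], [274.8, 299.9]]
plate top top [[397.0, 254.1], [395.7, 224.1], [392.7, 224.2], [394.0, 254.1]]
plate top side [[277.1, 262.2], [312.7, 260.1], [312.5, 257.5], [277.2, 259.5]]
plate top top [[345.9, 255.7], [345.1, 226.4], [342.2, 226.4], [342.9, 255.7]]
can [0.4968 0.1833 0.275  1.8849] [-0.6 -1.1 -0.2  0.6 -0.3 -6.5 -0.7 -0.8  0.6 -0.3  0.3  0.1  0.6 -0.2
  0.3  1.2 -0.1 -2.  -0.1 -0.2]
```

The poses fit well. The tall plate is at (0.530, -0.202), the canister at (0.497, 0.183) with yaw 0.275, and the lid at 1.885 rad. Now I'll lift, turn the tool to line up with world y, and travel to above the plate.

Emit:
play_rows(claw=[0,0,0,0,0,0,0,0], delta_pos=[[0,0,-0.07],[0,0,-0.07],[0,0,-0.06],[-0.065,-0.19,0],[-0.065,-0.19,0],[-0.065,-0.19,0],[-0.065,-0.19,0],[-0.065,-0.19,0]], delta_rot=[[0,0,-0.047],[0,0,-0.047],[0,0,-0.047],[0,0,0],[0,0,0],[0,0,0],[0,0,0],[0,0,0]])

```text
time: 1.0
ee_pos: [0.3331, 0.3731, 0.2625]
eef_rot: [-0.0, 1.0, 0.0, -0.0]
ft_force: [0.7, -0.4, -0.3]
width: 0.0871
grip_force: 0.0
```

Emit:
play_rows(claw=[0,0,0,0,0,0,0,0], delta_pos=[[-0.065,-0.19,0],[-0.065,-0.19,0],[-0.065,-0.19,0],[-0.065,-0.19,0],[-0.065,-0.19,0],[-0.065,-0.19,0],[-0.065,-0.19,0],[-0.065,-0.19,0]], delta_rot=[[0,0,0],[0,0,0],[0,0,0],[0,0,0],[0,0,0],[0,0,0],[0,0,0],[0,0,0]])

```text
time: 1.8
ee_pos: [0.437, 0.0691, 0.2626]
eef_rot: [-0.0, 1.0, 0.0, 0.0]
ft_force: [1.9, 0.2, -0.1]
width: 0.0867
grip_force: 0.0
```

Emit:
play_rows(claw=[0,0,0,0,0,0,0,0], delta_pos=[[-0.065,-0.19,0],[-0.065,-0.19,0],[-0.065,-0.19,0],[-0.065,-0.19,0],[-0.065,-0.19,0],[-0.065,-0.19,0],[0,0,0],[0,0,0]], delta_rot=[[0,0,0],[0,0,0],[0,0,0],[0,0,0],[0,0,0],[0,0,0],[0,0,0],[0,0,0]])

```text
time: 2.6
ee_pos: [0.5147, -0.1579, 0.2622]
eef_rot: [0.001, 1.0, -0.0, -0.0]
ft_force: [0.5, 0.5, 0.5]
width: 0.0869
grip_force: 0.0
```

```bash
cat >> h.py <<'E'
def need(pos,yaw):
    "scaled delta in tool axes from measured pose to pos, with tool x at yaw(deg), tool down"
    s=r.read_state(); q=R.from_quat(s["eef_rot"]); G=R.from_euler("z",yaw,degrees=True)*R.from_euler("x",np.pi)
    print("t",s["time"],"pos",s["ee_pos"],"q",s["joint_positions"],"F",s["ft_force"],"w",s["width"],"g",s["grip_force"])
    print("dpos",q.inv().apply(np.array(pos)-s["ee_pos"])/.2,"drot",(q.inv()*G).as_rotvec()/np.pi)
E
python3 -c "
from h import *
need([.530,-.2023,.050],180)"
```

```text
t 2.6 pos [ 0.5147 -0.1579  0.2622] q [-0.3521  0.1216  0.6224  1.6593 -0.0716  1.3845  1.8492] F [0.4698 0.4648 0.5107] w 0.08688385109795166 g 0.0
dpos [-0.0777 -0.2219  1.0607] drot [-0.0001 -0.0003 -0.0005]
```

Emit:
play_rows(claw=[0,0,0,0,0,0,0,0], delta_pos=[[-0.039,-0.111,0.1],[-0.039,-0.111,0.16],[0,0,0.16],[0,0,0.16],[0,0,0.16],[0,0,0.16],[0,0,0.16],[0,0,0]], delta_rot=[[0,0,0],[0,0,0],[0,0,0],[0,0,0],[0,0,0],[0,0,0],[0,0,0],[0,0,0]])

```text
time: 3.4
ee_pos: [0.528, -0.1989, 0.0469]
eef_rot: [-0.001, 1.0, 0.001, -0.003]
ft_force: [-0.2, 0.9, -0.3]
width: 0.087
grip_force: 0.0
```

```bash
python3 -c "
from h import *
need([.530,-.2023,.050],180)"
```

```text
t 3.4 pos [ 0.528  -0.1989  0.0469] q [-0.2114  0.4172  0.5942  1.8328 -0.2762  0.9821  2.0728] F [-0.1989  0.8935 -0.2632] w 0.0869509981118639 g 0.0
dpos [-0.0099 -0.0171 -0.0158] drot [ 0.0007 -0.0021  0.0007]
```

Emit:
play_rows(claw=[0,0,0.6,1,1,1,1,1], delta_pos=[[-0.01,-0.017,-0.016],[0,0,0],[0,0,0],[0,0,0],[0,0,0],[0,0,0],[0,0,0],[0,0,0]], delta_rot=[[0,0,0],[0,0,0],[0,0,0],[0,0,0],[0,0,0],[0,0,0],[0,0,0],[0,0,0]], squeeze=30)

```text
time: 4.2
ee_pos: [0.5325, -0.205, 0.0537]
eef_rot: [-0.0, 1.0, 0.0, -0.0]
ft_force: [0.7, 0.3, -0.3]
width: 0.0472
grip_force: 0.0
```

Emit:
play_rows(claw=[1,1,1,1,1], delta_pos=[[0,0,0],[0,0,0],[0,0,0],[0,0,0],[0,0,0]], delta_rot=[[0,0,0],[0,0,0],[0,0,0],[0,0,0],[0,0,0]])

```text
time: 4.7
ee_pos: [0.5325, -0.2049, 0.0537]
eef_rot: [-0.0, 1.0, 0.0, -0.0]
ft_force: [0.9, -0.0, -0.7]
width: 0.0069
grip_force: 1.1
```

```bash
python3 -c "
from h import *
need([.530,-.2023,.050],180)"
```

```text
t 4.7 pos [ 0.5325 -0.2049  0.0537] q [-0.2055  0.4163  0.599   1.8179 -0.276   0.9915  2.0774] F [ 0.9171 -0.0245 -0.7384] w 0.006855035181810779 g 1.0879017055060558
dpos [0.0125 0.0132 0.0184] drot [ 0.     -0.      0.0001]
```

Emit:
play_rows(claw=[1,1,1,1], delta_pos=[[0,0,0],[0,0,0],[0,0,0],[0,0,0]], delta_rot=[[0,0,0],[0,0,0],[0,0,0],[0,0,0]])

```text
time: 5.1
ee_pos: [0.5326, -0.2038, 0.0536]
eef_rot: [-0.001, 1.0, 0.001, -0.0]
ft_force: [-1.1, 5.1, 1.8]
width: 0.0058
grip_force: 29.8
```

```bash
python3 -c "
from h import *
need([.530,-.2023,.050],180);print(r.read_state()['torque'])"
```

```text
t 5.1 pos [ 0.5326 -0.2038  0.0536] q [-0.206   0.4161  0.5981  1.818  -0.2768  0.9923  2.0775] F [-1.091   5.0865  1.7742] w 0.005785106499675909 g 29.81900685466826
dpos [0.0128 0.0077 0.018 ] drot [ 0.0005 -0.0001  0.0003]
[1.428  0.2273 0.0592]
```

Emit:
play_rows(claw=[1,1,1,1,1,1,1,1], delta_pos=[[0,0.005,-0.04],[0,0,-0.06],[0,0,-0.08],[0,0,-0.1],[0,0,-0.15],[0,0,-0.15],[0,0,-0.15],[0,0,0]], delta_rot=[[0,0,0],[0,0,0],[0,0,0],[0,0,0],[0,0,0],[0,0,0],[0,0,0],[0,0,0]], squeeze=40)

```text
time: 5.9
ee_pos: [0.5343, -0.2059, 0.2048]
eef_rot: [0.001, 1.0, -0.001, 0.004]
ft_force: [0.2, -1.2, -1.5]
width: 0.0057
grip_force: 39.9
```

```bash
python3 -c "
from h import *
need([.4968,.1833,.200],195.76)"
```

```text
t 5.9 pos [ 0.5343 -0.2059  0.2048] q [-0.2682  0.2469  0.6575  1.6671 -0.1577  1.2734  1.9894] F [ 0.2384 -1.1903 -1.4647] w 0.005660778367484309 g 39.887926534283906
dpos [0.1901 1.9459 0.0188] drot [-0.0009  0.0022 -0.088 ]
```

Emit:
play_rows(claw=[1,1,1,1,1,1,1,1], delta_pos=[[0.01,0.1,0],[0.02,0.2,0],[0.02,0.2,0],[0.02,0.2,0],[0.02,0.2,0],[0.02,0.2,0],[0.02,0.2,0],[0.02,0.2,0]], delta_rot=[[0,0,0],[0,0,0],[0,0,0],[0,0,0],[0,0,0],[0,0,0],[0,0,0],[0,0,0]])

```text
time: 6.7
ee_pos: [0.502, 0.0968, 0.1996]
eef_rot: [0.0, 1.0, -0.0, 0.0]
ft_force: [0.6, -1.1, -2.0]
width: 0.0056
grip_force: 39.9
```

Emit:
play_rows(claw=[1,1,1,1,1,1,1,1], delta_pos=[[0.02,0.2,0],[0.02,0.145,0],[0,0.1,0],[0,0,0],[0,0,0],[0,0,0],[0,0,0],[0,0,0]], delta_rot=[[0,0,0],[0,0,0],[0,0,0],[0,0,-0.044],[0,0,-0.044],[0,0,0],[0,0,0],[0,0,0]])

```text
time: 7.5
ee_pos: [0.4945, 0.1846, 0.1997]
eef_rot: [-0.136, 0.991, -0.0, -0.0]
ft_force: [0.1, 0.3, -2.1]
width: 0.0059
grip_force: 39.9
```

Run:
```python
from h import *
need([.4968,.1833,.200],195.76)
C=cams()
a=C["side"][2][60:210,220:370,::-1]; b=C["top"][2][170:320,130:280,::-1]
cv2.imwrite("pics/over.png",np.hstack([cv2.resize(x,(400,400),interpolation=2) for x in(a,b)]))
```

```text
t 7.5 pos [0.4945 0.1846 0.1997] q [-0.7555  0.128   0.3402  1.767  -0.0448  1.2542  1.4397] F [ 0.0786  0.3479 -2.1098] w 0.005870397419052945 g 39.88719786051661
dpos [-0.0094 -0.0094 -0.0016] drot [-0.     -0.     -0.0007]
```

View pics/over.png

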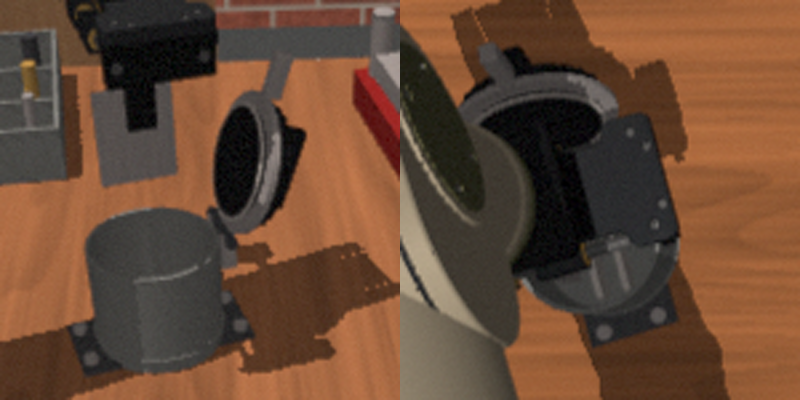

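The plate hangs upright over the canister, with its lower edge at side-crop (103,186)–(178,172), and the lid is clear of the gripper. I'll trim the position and start lowering.

Emit:
play_rows(claw=[1,1,1,1,1,1,1,1], delta_pos=[[-0.015,-0.009,0],[0,0,0.08],[0,0,0.12],[0,0,0.12],[0,0,0.08],[0,0,0.05],[0,0,0],[0,0,0]], delta_rot=[[0,0,0],[0,0,0],[0,0,0],[0,0,0],[0,0,0],[0,0,0],[0,0,0],[0,0,0]])

```text
time: 8.4
ee_pos: [0.4983, 0.1842, 0.1104]
eef_rot: [-0.138, 0.99, 0.0, 0.0]
ft_force: [0.3, -0.1, -2.2]
width: 0.0059
grip_force: 39.9
```

Run:
```python
from h import *
need([.4968,.1833,.0527],195.76)
C=cams()
print(proj(C["side"],T(.4968,.1833,.275,[[-.03,0,.153],[.03,0,.153]])))
a=C["side"][2][60:210,220:370,::-1]; b=C["top"][2][200:310,150:260,::-1]
cv2.imwrite("pics/in.png",np.hstack([cv2.resize(x,(400,400),interpolation=2) for x in(a,b)]))
```

```text
t 8.4 pos [0.4983 0.1842 0.1104] q [-0.7382  0.2223  0.336   1.8627 -0.083   1.0694  1.4771] F [ 0.3237 -0.1086 -2.2154] w 0.005910420344262313 g 39.8871977138333
dpos [ 0.0087 -0.0022  0.2884] drot [0.     0.0003 0.0004]
[[260.276  129.3721]
 [288.379  124.4029]]
```

View pics/in.png

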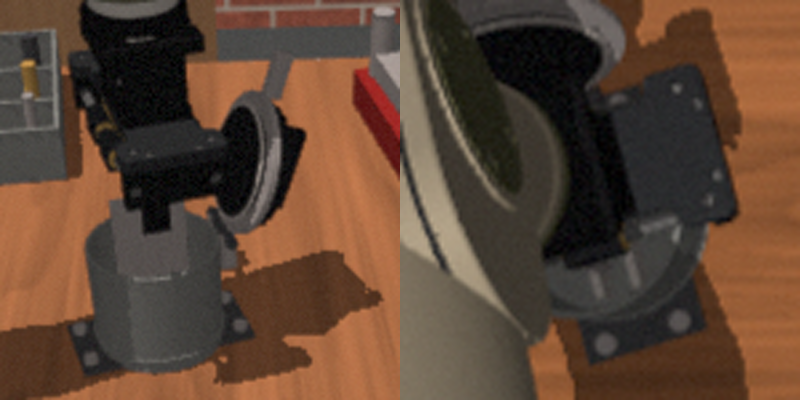

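The plate is entering the canister mouth centred, and the body is clear of the lid. Next I'll lower into the slot, slowing down towards the floor.

Emit:
play_rows(claw=[1,1,1,1,1,1,1,1], delta_pos=[[0,0,0.04],[0,0,0.04],[0,0,0.05],[0,0,0.05],[0,0,0.05],[0,0,0.03],[0,0,0],[0,0,0]], delta_rot=[[0,0,0],[0,0,0],[0,0,0],[0,0,0],[0,0,0],[0,0,0],[0,0,0],[0,0,0]], squeeze=20)

```text
time: 9.3
ee_pos: [0.4979, 0.1841, 0.0578]
eef_rot: [-0.138, 0.99, 0.0, 0.0]
ft_force: [0.6, 0.5, -2.2]
width: 0.0055
grip_force: 20.0
```

Emit:
play_rows(claw=[1,1,1,1,1], delta_pos=[[0,0,0.01],[0,0,0.01],[0,0,0.01],[0,0,0],[0,0,0]], delta_rot=[[0,0,0],[0,0,0],[0,0,0],[0,0,0],[0,0,0]])

```text
time: 9.8
ee_pos: [0.4982, 0.1843, 0.0526]
eef_rot: [-0.138, 0.99, 0.0, 0.0]
ft_force: [-2.9, -1.6, 6.3]
width: 0.0057
grip_force: 20.0
```

Run:
```python
from h import *
need([.4968,.1833,.0527],195.76)
```

```text
t 9.8 pos [0.4982 0.1843 0.0526] q [-0.7242  0.2982  0.3254  1.9107 -0.1162  0.9498  1.5029] F [-2.8676 -1.5615  6.2524] w 0.005744798747355724 g 20.000238795764744
dpos [ 0.0079 -0.0028 -0.0007] drot [0.0002 0.0003 0.0005]
```

The floor contact is where expected (TCP z 0.0526, 8 N shift in force). I'll open part way and withdraw.

Emit:
play_rows(claw=[0.85,0.6,0.6,0.6,0.6,0.6,0.6,0.6], delta_pos=[[0,0,0],[0,0,0],[0,0,0],[0,0,0],[0,0,0],[0,0,0],[0,0,-0.05],[0,0,-0.1]], delta_rot=[[0,0,0],[0,0,0],[0,0,0],[0,0,0],[0,0,0],[0,0,0],[0,0,0],[0,0,0]])

```text
time: 10.6
ee_pos: [0.497, 0.1837, 0.0814]
eef_rot: [-0.138, 0.99, -0.0, -0.001]
ft_force: [-0.4, 0.7, 0.6]
width: 0.0347
grip_force: 0.0
```

Emit:
play_rows(claw=[0.6,0.6,0.6,1,1,1,1,1], delta_pos=[[0,0,-0.2],[0,0,-0.2],[0,0,-0.2],[0,0,-0.2],[0,0,-0.2],[0,0,0],[0,0,0],[0,0,0]], delta_rot=[[0,0,0],[0,0,0],[0,0,0],[0,0,0],[0,0,0],[0,0,0],[0,0,0],[0,0,0]])

```text
time: 11.4
ee_pos: [0.4973, 0.1838, 0.2809]
eef_rot: [-0.138, 0.99, -0.0, -0.001]
ft_force: [-0.7, -0.4, 0.1]
width: 0.0041
grip_force: 0.0
```

Run:
```python
from h import *
d=R.from_euler("z",.275).apply([.16,0,0])
need(np.array([.4968,.1833,.285])+d,195.76)
C=cams()
a=C["side"][2][60:210,220:370,::-1]; b=C["top"][2][170:320,130:280,::-1]
cv2.imwrite("pics/placed.png",np.hstack([cv2.resize(x,(400,400),interpolation=2) for x in(a,b)]))
```

```text
t 11.4 pos [0.4973 0.1838 0.2809] q [-0.7633  0.0895  0.3484  1.6361 -0.0308  1.4228  1.4358] F [-0.6886 -0.4342  0.1254] w 0.0041083059498044 g 0.0
dpos [-0.7968 -0.0033 -0.0217] drot [-0.0001 -0.0004  0.0005]
```

View pics/placed.png

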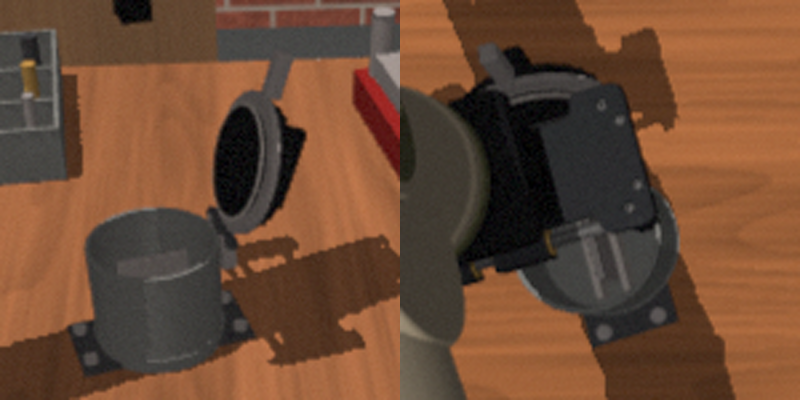

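The plate's top edge shows inside the canister at crop (152,262), below the rim, and it sits between the ribs, so the placing is good. Now I'll take the closed fingers over the tab and down behind it.

Emit:
play_rows(claw=[1,1,1,1,1,1,1,1], delta_pos=[[-0.15,-0.003,-0.03],[-0.2,0,-0.02],[-0.2,0,0],[-0.2,0,0],[0,0,0],[0,0,0],[0,0,0],[0,0,0]], delta_rot=[[0,0,0],[0,0,0],[0,0,0],[0,0,0],[0,0,0],[0,0,0],[0,0,0],[0,0,0]])

```text
time: 12.3
ee_pos: [0.6416, 0.2243, 0.2927]
eef_rot: [-0.138, 0.99, 0.0, 0.0]
ft_force: [-0.3, 0.2, 0.5]
width: 0.0007
grip_force: 0.0
```

```bash
cat >> h.py <<'E'
def canneed(x,z):
    need(np.array([.4968,.1833,z])+R.from_euler("z",.275).apply([x,0,0]),195.76)
    s=r.read_state(); print("in can",R.from_euler("z",-.275).apply(s["ee_pos"]-[.4968,.1833,0]))
E
python3 -c "
from h import *
canneed(.15,.205)"
```

```text
t 12.3 pos [0.6416 0.2243 0.2927] q [-0.661   0.4472  0.389   1.1985 -0.1657  1.525   1.5479] F [-0.3044  0.2413  0.5326] w 0.0006699445798529194 g 0.0
dpos [ 0.0031 -0.0008  0.4386] drot [0.0002 0.0003 0.0005]
in can [0.1505 0.0001 0.2927]
```

Emit:
play_rows(claw=[1,1,1,1,1,1,1,1], delta_pos=[[0,0,0.11],[0,0,0.11],[0,0,0.11],[0,0,0.11],[0,0,0],[0,0,0],[0.1,0,-0.01],[0.1,0,-0.025]], delta_rot=[[0,0,0],[0,0,0],[0,0,0],[0,0,0],[0,0,0],[0,0,0],[0,0,0],[0,0,0]])

```text
time: 13.1
ee_pos: [0.6046, 0.2136, 0.213]
eef_rot: [-0.138, 0.99, 0.0, 0.002]
ft_force: [3.9, 1.5, 3.2]
width: 0.0004
grip_force: 2.0
```

Emit:
play_rows(claw=[1,1,1,1,1,1], delta_pos=[[0.1,0,-0.03],[0.1,0,-0.025],[0.1,0,-0.015],[0.08,0,0],[0,0,0],[0,0,0]], delta_rot=[[0,0,0],[0,0,0],[0,0,0],[0,0,0],[0,0,0],[0,0,0]])

```text
time: 13.7
ee_pos: [0.5314, 0.1931, 0.2263]
eef_rot: [-0.138, 0.99, 0.001, 0.001]
ft_force: [-1.1, 0.6, 0.5]
width: 0.0005
grip_force: 0.0
```

Run:
```python
from h import *
canneed(.034,.226)
C=cams()
a=C["side"][2][60:210,220:370,::-1]; b=C["top"][2][170:320,130:280,::-1]
cv2.imwrite("pics/lid.png",np.hstack([cv2.resize(x,(400,400),interpolation=2) for x in(a,b)]))
```

```text
t 13.7 pos [0.5314 0.1931 0.2263] q [-0.7537  0.1963  0.3744  1.6393 -0.0746  1.3174  1.4803] F [-1.0823  0.6335  0.5233] w 0.0005297478472379583 g 0.0
dpos [ 0.0097 -0.0002  0.0017] drot [0.0003 0.0008 0.0005]
in can [0.0359 0.     0.2263]
```

View pics/lid.png

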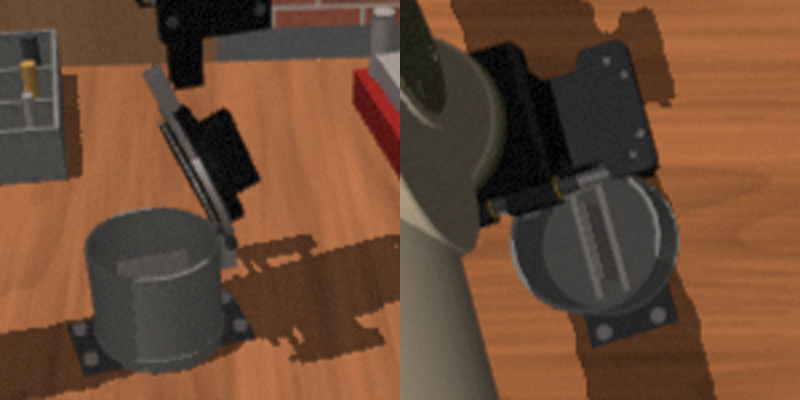

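The lid has swung forward past upright. Its tab at (160,85) touches the fingertip, and the plate still stands in the slot. I'll carry on along the arc.

Emit:
play_rows(claw=[1,1,1,1,1,1,1,1], delta_pos=[[0.1,0,0.035],[0.092,0,0.048],[0.083,0,0.058],[0.08,0,0.07],[0.06,0,0.085],[0.05,0,0.09],[0.03,0,0.1],[0.018,0,0.08]], delta_rot=[[0,0,0],[0,0,0],[0,0,0],[0,0,0],[0,0,0],[0,0,0],[0,0,0],[0,0,0]])

```text
time: 14.6
ee_pos: [0.4323, 0.1647, 0.1109]
eef_rot: [-0.138, 0.99, -0.0, 0.0]
ft_force: [1.2, 1.0, 1.2]
width: 0.0005
grip_force: 0.5
```

Emit:
play_rows(claw=[1,1,1,1], delta_pos=[[0,0,0.01],[0,0,0.01],[0,0,0],[0,0,0]], delta_rot=[[0,0,0],[0,0,0],[0,0,0],[0,0,0]])

```text
time: 15.0
ee_pos: [0.4319, 0.1646, 0.1089]
eef_rot: [-0.138, 0.99, -0.0, -0.001]
ft_force: [-10.9, -4.3, 21.8]
width: 0.0006
grip_force: 11.0
```

```bash
python3 -c "
from h import *
canneed(-.0675,.109)"
```

```text
t 15.0 pos [0.4319 0.1646 0.1089] q [-0.79    0.0707  0.3414  2.0289 -0.028   1.0481  1.4115] F [-10.9236  -4.2767  21.8357] w 0.0005903996579002799 g 10.973397139459848
dpos [ 0.      0.0018 -0.0003] drot [ 0.0001 -0.0006  0.0003]
in can [-0.0675 -0.0004  0.1089]
```

The stop shows clearly, with TCP z at 0.1089 and a 22 N push. I'll lift, open and move over the cap.

Emit:
play_rows(claw=[1,0.8,0.4,0.2,0.2,0.2,0.2,0.2], delta_pos=[[0,0,-0.1],[0,0,-0.2],[0,0,-0.2],[-0.12,0,0],[-0.12,0,0],[-0.1,0.002,0],[0,0,0],[0,0,0]], delta_rot=[[0,0,0],[0,0,0],[0,0,0],[0,0,0],[0,0,0],[0,0,0],[0,0,0],[0,0,0]])

```text
time: 15.8
ee_pos: [0.4975, 0.1835, 0.2072]
eef_rot: [-0.138, 0.99, -0.0, -0.0]
ft_force: [0.3, -0.2, 0.9]
width: 0.0484
grip_force: 0.0
```

Run:
```python
from h import *
canneed(0,.1185)
C=cams()
a=C["side"][2][60:210,220:370,::-1]; b=C["top"][2][170:320,130:280,::-1]
cv2.imwrite("pics/shut.png",np.hstack([cv2.resize(x,(400,400),interpolation=2) for x in(a,b)]))
```

```text
t 15.8 pos [0.4975 0.1835 0.2072] q [-0.7784  0.1292  0.3705  1.7511 -0.0482  1.2713  1.4505] F [ 0.2861 -0.2211  0.9352] w 0.048408876529601526 g 0.0
dpos [0.0033 0.0002 0.4436] drot [-0.0002 -0.0003  0.0003]
in can [0.0007 0.     0.2072]
```

View pics/shut.png

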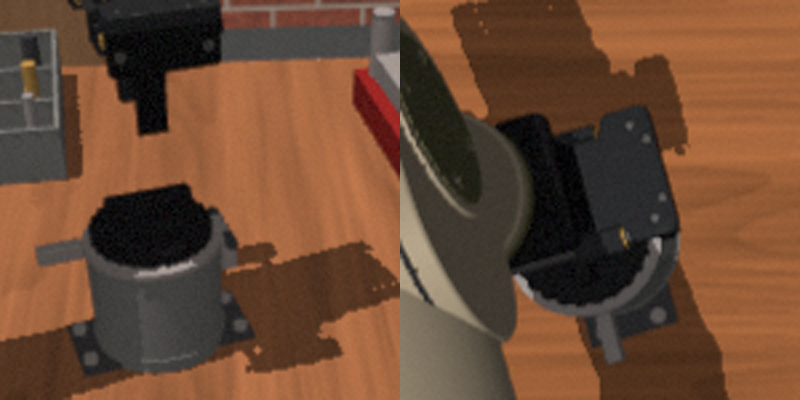

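The lid lies level on the rim, its tab points at the robot at (60,252), and the grip bar runs along the canister's x at (145,195). I'll go down over the bar and grip it.

Emit:
play_rows(claw=[0.2,0.2,0.2,0.2,0.2,0.2,0.2,0.2], delta_pos=[[0,0,0],[0.003,0,0.1],[0,0,0.1],[0,0,0.1],[0,0,0.1],[0,0,0.04],[0,0,0],[0,0,0]], delta_rot=[[0,0,0],[0,0,0],[0,0,0],[0,0,0],[0,0,0],[0,0,0],[0,0,0],[0,0,0]])

```text
time: 16.7
ee_pos: [0.4971, 0.1837, 0.1205]
eef_rot: [-0.138, 0.99, 0.0, 0.0]
ft_force: [0.2, 0.7, -0.2]
width: 0.0698
grip_force: 0.0
```

Emit:
play_rows(claw=[1,1,1,1,1,1,1,1], delta_pos=[[0,0,0],[0,0,0],[0,0,0],[0,0,0],[0,0,0],[0,0,0],[0,0,0],[0,0,0]], delta_rot=[[0,0,0],[0,0,0],[0,0,0],[0,0,0],[0,0,0],[0,0,0],[0,0,0],[0,0,0]], squeeze=40)

```text
time: 17.5
ee_pos: [0.4963, 0.1849, 0.1196]
eef_rot: [-0.138, 0.99, 0.001, -0.0]
ft_force: [-3.1, 11.1, -3.2]
width: 0.0139
grip_force: 31.9
```

Emit:
play_rows(claw=[1,1,1,1,1,1], delta_pos=[[0,0,0],[0,0,0],[0,0,0],[0,0,0],[0,0,0],[0,0,0]], delta_rot=[[0,0,0],[0,0,0],[0,0,0],[0,0,0],[0,0,0],[0,0,0]])

```text
time: 18.1
ee_pos: [0.4963, 0.185, 0.1195]
eef_rot: [-0.139, 0.99, 0.001, -0.0]
ft_force: [-2.0, 4.6, -0.5]
width: 0.0136
grip_force: 40.0
```

```bash
python3 -c "
from h import *
canneed(0,.1185)"
```

```text
t 18.1 pos [0.4963 0.185  0.1195] q [-0.7658  0.2095  0.3634  1.8584 -0.0852  1.0882  1.4787] F [-2.0391  4.5766 -0.4721] w 0.013625165439086451 g 39.98889005742967
dpos [-0.0001 -0.0087  0.0052] drot [0.0005 0.     0.0009]
in can [-0.      0.0017  0.1195]
```

Gripped, with the bar about 2 mm to the +y side, so I'll recentre. Now I'll turn clockwise seen from above, which is +z of the tool.

Emit:
play_rows(claw=[1,1,1,1,1,1,1,1], delta_pos=[[0,0.006,0],[0,0,0],[0,0,0],[0,0,0],[0,0,0],[0,0,0],[0,0,0],[0,0,0]], delta_rot=[[0,0,0],[0,0,0.03],[0,0,0.04],[0,0,0.04],[0,0,0.04],[0,0,0.04],[0,0,0.04],[0,0,0.04]])

```text
time: 18.9
ee_pos: [0.4962, 0.1843, 0.1195]
eef_rot: [0.284, 0.959, -0.0, -0.0]
ft_force: [-1.2, -0.7, 1.2]
width: 0.0135
grip_force: 40.0
```

Emit:
play_rows(claw=[1,1,1,1,1,1,1,1], delta_pos=[[0,0,0],[0,0,0],[0,0,0],[0,0,0],[0,0,0],[0,0,0],[0,0,0],[0,0,0]], delta_rot=[[0,0,0.04],[0,0,0.04],[0,0,0.04],[0,0,0.04],[0,0,0.04],[0,0,0.02],[0,0,0],[0,0,0]])

```text
time: 19.7
ee_pos: [0.4957, 0.1839, 0.1195]
eef_rot: [0.591, 0.807, -0.001, -0.0]
ft_force: [-4.7, -1.6, 4.2]
width: 0.014
grip_force: 40.0
```

```bash
python3 -c "
from h import *
canneed(0,.1185);print(r.read_state()['torque'])"
```

```text
t 19.7 pos [0.4957 0.1839 0.1195] q [-0.9247  0.2211  0.5454  1.8665 -0.1283  1.0907 -0.0232] F [-4.7213 -1.6393  4.1572] w 0.013980335907339698 g 40.00865517184138
dpos [-0.0045  0.0042  0.0048] drot [-0.0006 -0.0004 -0.4898]
in can [-0.0009  0.0009  0.1195]
[-0.4597  1.0049 -0.1027]
```

Emit:
play_rows(claw=[1,1,1,1,1], delta_pos=[[0,0,0],[0,0,0],[0,0,0],[0,0,0],[0,0,0]], delta_rot=[[0,0,0.012],[0,0,0.012],[0,0,0.012],[0,0,0],[0,0,0]])

```text
time: 20.2
ee_pos: [0.4957, 0.1839, 0.1195]
eef_rot: [0.634, 0.773, -0.001, -0.0]
ft_force: [-4.4, -2.3, 4.6]
width: 0.014
grip_force: 42.0
```

```bash
python3 -c "
from h import *
canneed(0,.1185);print(r.read_state()['torque'])"
```

```text
t 20.2 pos [0.4957 0.1839 0.1195] q [-0.9372  0.2224  0.5594  1.867  -0.1314  1.0909 -0.1316] F [-4.4109 -2.2843  4.5799] w 0.014025495496037777 g 41.97175926994532
dpos [-0.0041  0.0047  0.005 ] drot [-0.0008 -0.0002 -0.5251]
in can [-0.0009  0.0009  0.1195]
[-0.6421  1.0251  0.9512]
```

The moment about z jumped from -0.1 to 0.95 N m, so the stop has been reached. I'll nudge it once more to confirm.

Emit:
play_rows(claw=[1,1,1,1], delta_pos=[[0,0,0],[0,0,0],[0,0,0],[0,0,0]], delta_rot=[[0,0,0.01],[0,0,0.01],[0,0,0],[0,0,0]])

```text
time: 20.6
ee_pos: [0.4958, 0.1835, 0.1195]
eef_rot: [0.659, 0.753, -0.001, 0.0]
ft_force: [-4.9, -4.0, 5.8]
width: 0.0149
grip_force: 43.7
```

```bash
python3 -c "
from h import *
canneed(0,.1185);print(r.read_state()['torque'])"
```

```text
t 20.6 pos [0.4958 0.1835 0.1195] q [-0.9439  0.2232  0.5678  1.8673 -0.1331  1.0911 -0.1924] F [-4.8603 -3.9646  5.8003] w 0.014912703183699402 g 43.71721984818578
dpos [-0.0018  0.0048  0.005 ] drot [-0.0009 -0.0001 -0.5452]
in can [-0.0009  0.0005  0.1195]
[-0.9866  1.0446  1.0891]
```

It is at the stop: the pads now start to slip on the bar and the width is growing. I'll open and lift straight up, then move clear.

Emit:
play_rows(claw=[0.3,0.3,0.3,0.3,0.3,0.3,0.3,0.3], delta_pos=[[0,0,0],[0,0,0],[0,0,0],[0,0,0],[0,0,0],[0,0,-0.05],[0,0,-0.1],[0,0,-0.2]], delta_rot=[[0,0,0],[0,0,0],[0,0,0],[0,0,0],[0,0,0],[0,0,0],[0,0,0],[0,0,0]])

```text
time: 21.4
ee_pos: [0.495, 0.1841, 0.1889]
eef_rot: [0.659, 0.752, -0.002, -0.0]
ft_force: [-0.1, -0.4, 0.3]
width: 0.0603
grip_force: 0.0
```

Emit:
play_rows(claw=[0.3,0.3,0.3,0.3,0.3,0.3,0.3,0.3], delta_pos=[[0,0,-0.2],[0,0,-0.2],[0,0,-0.1],[-0.2,0,0],[-0.2,0,0],[-0.2,0,0],[-0.2,0,0],[-0.2,0,0]], delta_rot=[[0,0,0],[0,0,0],[0,0,0],[0,0,0],[0,0,0],[0,0,0],[0,0,0],[0,0,0]])

```text
time: 22.2
ee_pos: [0.5227, -0.0153, 0.2905]
eef_rot: [0.659, 0.752, 0.001, 0.0]
ft_force: [0.6, 0.3, 0.3]
width: 0.0607
grip_force: 0.0
```

Emit:
play_rows(claw=[0.3,0.3,0.3], delta_pos=[[0,0,0],[0,0,0],[0,0,0]], delta_rot=[[0,0,0],[0,0,0],[0,0,0]])

```text
time: 22.5
ee_pos: [0.5227, -0.0124, 0.2898]
eef_rot: [0.658, 0.753, 0.0, -0.0]
ft_force: [-0.7, 0.6, -0.2]
width: 0.0609
grip_force: 0.0
```

Run:
```python
from h import *
canneed(0,.1185)
C=cams()
a=C["side"][2][60:360,160:460,::-1]; b=C["top"][2][170:320,130:280,::-1]
cv2.imwrite("pics/final.png",np.hstack([cv2.resize(x,(400,400),interpolation=2) for x in(a,b)]))
```

```text
t 22.5 pos [ 0.5227 -0.0124  0.2898] q [-0.7717  0.0667  0.7544  1.6557 -0.0465  1.4373  0.1211] F [-0.6683  0.6174 -0.2392] w 0.06091041142809876 g 0.0
dpos [0.9869 0.0016 0.857 ] drot [ 0.0002 -0.0001 -0.5451]
in can [-0.0282 -0.1954  0.2898]
```

View pics/final.png

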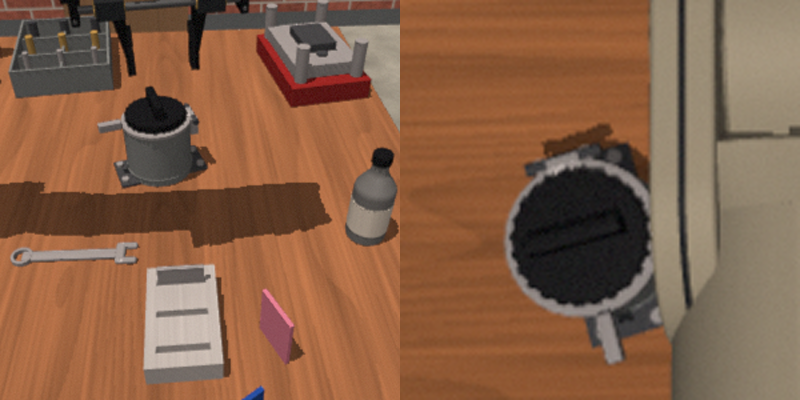

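The final picture shows the lid level with the bar turned across the hinge-to-tab line, at top crop (528,245)–(622,215). The short plate is still in the rack, the bottle and wrench are where they were, and the gripper is clear. Handing in.

```bash
python3 -c "
from bench import r
print(r.close_job())"
```

```text
the job is handed in; nothing more can be done
None
```

I stood the taller plate on the bottom of the canister slot, swung the lid shut, screwed the cap to its stop and handed the job in at about 22.6 s; the short plate, bottle and wrench look untouched in the last picture.

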